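# Put a drug vial under suction with a large syringe and hold it

## Task

Take air off the drug vial before it is made up: open the stopcock between vial and syringe by turning its lever in line with the syringe, then draw the plunger straight back, without cocking it sideways, until the front edge of the black stopper is at the 30 ml mark. The suction pulls the plunger back in, so finish holding it still at that mark with the gripper. Leave the loose vials, the carton and the medicine cup where they are.

Things in the scene. Friction and masses are not known exactly. Their poses are not given: they have to be found in the camera images.
- cradle: fixed aluminium cradle (base plate 290 x 90 mm) holding in line a lying amber vial, a white stopcock and a clear 60 ml syringe 29 mm across. Origin on the work surface under the syringe axis, which is 60 mm up at y = 0; x points from vial to plunger, the way to pull; z up. Along x: vial -226 to -150, barrel -80 to 40, flange (54 wide, 32 high) 40 to 43, clamps (46 wide, top 77 mm) at -57 and 31
- tap (a joint): angle of the stopcock lever, rad: 0 = in line with the syringe, pointing to the plunger, fully open, against a stop; 1.57 = crosswise, pointing to the cradle's +y, shut. Starts at 1.15 to 1.5, opens clockwise seen from above, turns with about 0.03 N m and stays where it is left
- tap_axis (a point): point on the upright turning axis of the stopcock lever, at mid-height of the lever, 87 mm above the work surface, at x = -110 mm, y = 0 on the cradle
- lever (a point): point on the white stopcock lever 24 mm out from its turning axis, at its mid-height. The lever is a flat-sided bar 9 mm wide, from 80 to 95 mm above the work surface, reaching 36 mm out from the axis. Beneath it are only the stopcock's body, nozzle and barrel, at most 76 mm high
- stopper (a joint): how far the plunger is drawn out, m: 0 = fully in (0 ml), 0.0536 = 30 ml, 1.79 mm per ml, end of travel 0.100. Starts at 0.002 to 0.011. Seal friction 3 N; suction pulls it back with 220 N per m drawn, so drawing to 30 ml takes about 15 N, and let go there it slides back to about 14 mm
- plunger: white plunger rod of crossed ribs 21 mm wide with a round thumb rest at its end. Origin in the middle of the 14 mm long black stopper; x points along the rod, away from the vial. The rod can rock about the stopper up to 0.13 rad each way, springing back with 5 N m per rad
- thumb_rest (a point): centre of the thumb rest, the upright round disc (34 mm across, 5 mm thick along the rod, centre 60 mm above the work surface) at the plunger's end, at x = 60 mm plus the drawn length on the cradle. With the plunger fully in, the gap to the barrel's flange is 14 mm. Gripped from above by its rim it needs a firm grip of about 50 N
- mark_30ml (a point): point on the syringe axis at the 30 ml mark, x = -24.4 mm on the cradle. The printed scale has short black lines every 5 ml and long ones every 10 ml, 17.9 mm apart; the first long line, nearest the vial, is 0 ml, so 30 ml is the fourth. The stopper's front edge, its end towards the vial, reads the volume
- vial_a: loose amber vial, 42 mm across, 73 mm tall, origin at the centre of its underside; leave it alone
- vial_b: a second loose vial like it; leave it alone
- carton: loose white carton 80 x 50 x 35 mm, origin at the centre of its underside; leave it alone
- medicine_cup: loose small white medicine cup, 42 mm across, 36 mm tall, origin at the centre of its underside; leave it alone

How it is judged:
By the outcome, as a careful person would: the job done as asked, in the order asked, and still so for the second after the job is handed in, while the arm keeps its last pose, push and grip.
It also fails if it takes over 51 s, if anything falls off the work surface, if the arm or the gripper's body presses on something with over 40 N, if the wrist force passes 120 N, or if a joint passes its speed limit or range.

## Robot

A 6-joint arm with a two-finger parallel gripper is mounted at the origin on the work surface. World frame = base frame: x ahead of the robot, y to its left, z up, the work surface at z = 0. Lengths are in m, angles in degrees, forces in N, time in s.
With the tool pointing down it reaches from about 0.15 to 0.775 m from the base axis. Payload 6.1 kg.
Tool frame: the origin (TCP) lies on the centre line of the jaws, within the pads' length; the fingertips stand bot.finger_overhang ahead of it and the grasp point (between the pads) is the TCP (bot.finger_overhang is the distance from the TCP to the fingertips, in m); z points along the fingers, y is the line along which they close (so a half turn about z gives the same grasp; the last joint's range is limited). The gripper opens to 85 mm and grips with 20 to 120 N. Pads are 22 mm wide; open, the fingers measure 114 mm over their backs; the gripper's body (76 mm by 85 mm) begins 54 mm behind the grasp point. The pads swing forward as they close: fully open they stand 13 mm farther back than shut.
Start: joints at [63.025, 7.208, -2.269, 80.523, 0, 90], TCP at [0.238, 0.468, 0.25] pointing down, gripper open.
Joint ranges: [-155.77, 155.77], [-54.66, 111.73], [-72.52, 77.12], [-102.08, 115.82], [-83.92, 84.16], [-180, 180]. Speed limits (degrees/s): [136.94, 136.94, 172.46, 180, 180, 180].

## Interface

Orientations are given as [roll, pitch, yaw] about the fixed x, y, z axes, in that order (R = Rz(yaw) Ry(pitch) Rx(roll)).
In Python, from rig import bot, capture gives the robot as it stands (bot), with the cameras as plain functions.
- The arm moves only by the shell command python3 steer.py FILE, which reads ROWS from the file FILE. ROWS is a JSON list of rows, 1 to 10 of them, each written [opening, [dx, dy, dz], turn]: the opening from 0.0 (shut) to 1.0 (fully open), then dx, dy, dz in a scale on which 1.0 is 0.8 m, then a turn about the tool's z in parts of the range, where 1.0 means 45 degrees; each row is the pose to reach, as a shift and turn from the pose commanded when the command began, along the tool's axes at that moment; what a row does not reach only later rows make up. A row lasts 1/12 s, in which the tool goes at most 0.0417 m and 7.16 degrees, less where a joint would pass 70% of its speed; a pose out of reach is approached as far as the arm can. The fingers move at their own pace and stop on an object; the grip force is fixed at half the most. Time passes only in rows, so rows that do not move let the fingers close. It prints the time, the measured TCP pose, the force, the opening and the grip force at its end. A shift or turn number past 1, either way, is cut back to 1. Input that does not fit is refused with a message, and nothing moves.
- bot.read_state(): the state, without advancing time (a new reading comes with each control period).
- capture(name): name is "scene" or "top"; returns a dict with "pixels" (400x640x3 uint8, blue, green, red), "fx", "fy", "cx", "cy" (pixels), "dist" ([k1, k2, p1, p2, k3] as OpenCV has them; the pictures are not rectified), "rvec" (rotation vector, rad) and "tvec" (3), from world to camera coordinates, as OpenCV has them. Camera axes: x right, y down, z forward; pixel columns grow to the right and rows downward; lengths in m; the calibration is good to about 2 mm. A picture is of the moment at which its call begins. There is no depth.
- bot.close_job(): hands the job in; it is judged then, once.
The state is a dict: "t": time; "joint_positions": joint angles; "qd": joint speeds; "effort": joint torques, N m; "tcp_pos": TCP position; "eef_rot": TCP orientation; "ft_force": force on the tool from outside, world axes, zero at the start; "moment": the same for the moment, N m; "grip_width": opening from 0.0 (shut) to 1.0 (fully open); "finger_force": force on a finger pad.
Only numpy, scipy, OpenCV 4.12 (cv2) and the standard library are available. Lean on these libraries where they do the work, as an engineer would, in place of code of your own. Each camera call takes 0.05 s, during which the arm holds its last target. There are 200 camera calls.

## Working session

There is one attempt and no reset: what is moved stays moved. The work goes in short steps, Python scripts to look and compute and a shell command to move; the robot and the scene stay as the last step left them, time stands still between calls to the robot, and variables do not carry over. Pictures are saved under pics/ and viewed, at most 10 in all, crops included, and the job is handed in when it is done.

```bash
ls; mkdir -p pics
python3 - <<'E'
from rig import bot, capture
import cv2,pickle
s=bot.read_state();print(s,bot.finger_overhang)
d={}
for n in("scene","top"):
    c=capture(n);d[n]=c;cv2.imwrite(f"pics/{n}0.png",c["pixels"]);print(n,c["fx"],c["dist"],c["rvec"],c["tvec"])
pickle.dump(d,open("c0.pkl","wb"))
E
```

```text
pics
rig.py
steer.py
{'t': 0.0, 'joint_positions': array([ 6.30248830e+01,  7.24029538e+00, -2.32712067e+00,  8.05232650e+01,
        1.47242510e-03,  9.00021051e+01]), 'qd': array([ 0.05623101,  0.04156448,  0.06620748,  0.05402371, -0.09011761,
        0.03736888]), 'effort': array([ 1.54949063e-03, -4.35913110e+01,  3.52923238e+01,  1.73404237e-02,
        4.26325300e-06, -1.34708040e-05]), 'tcp_pos': array([0.23796269, 0.46754559, 0.24953165]), 'eef_rot': array([-1.79909319e+02, -1.46909154e-03,  1.53022776e+02]), 'ft_force': array([-0.38357493,  0.15405889, -0.15117684]), 'moment': array([-0.02824104,  0.03504383,  0.02518824]), 'finger_force': 0.0, 'grip_width': 0.9988102319167759} 0.019
scene 396.80071885414105 [-0.06916558  0.          0.          0.          0.        ] [ 2.22474484  0.84037413 -0.34973409] [-0.43384043 -0.18076309  0.99388866]
top 400.90509030231317 [-0.09831137  0.          0.          0.          0.        ] [ 2.16315522 -2.1876708   0.08126591] [0.02003797 0.53774794 0.86175391]
```

View pics/scene0.png

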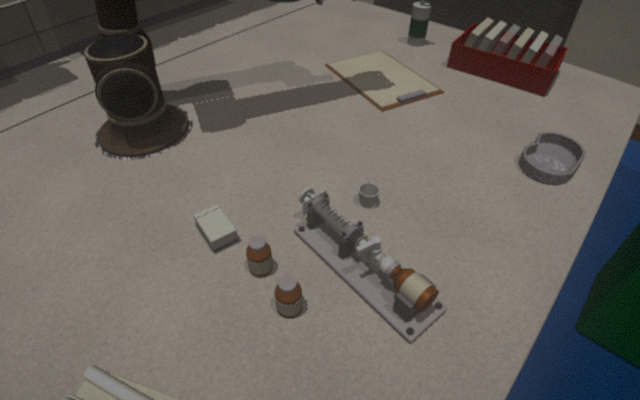

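View pics/top0.png

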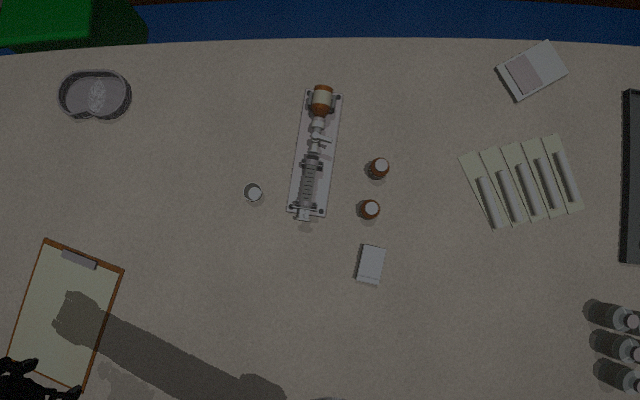

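The top view shows the cradle from (322,85) at the vial to (303,215) at the thumb rest, the medicine cup at (253,192), the vials at (378,168) and (369,209), and the carton at (370,264). I'll enlarge it for more precise points.

Run:
```python
import cv2,pickle,numpy as np
d=pickle.load(open("c0.pkl","rb"))
p=d["top"]["pixels"][75:235,270:360]
a=cv2.convertScaleAbs(cv2.resize(p,None,fx=3.7,fy=3.7,interpolation=cv2.INTER_CUBIC),alpha=1.7)
q=d["scene"]["pixels"][180:345,285:455]
b=cv2.convertScaleAbs(cv2.resize(q,None,fx=2.7,fy=2.7,interpolation=cv2.INTER_CUBIC),alpha=1.7)
h=np.zeros((592,800,3),np.uint8);h[:a.shape[0],:a.shape[1]]=a[:, :];h[:b.shape[0],335:335+b.shape[1]]=b
cv2.imwrite("pics/z0.png",h)
```

```text
(no output)
```

View pics/z0.png

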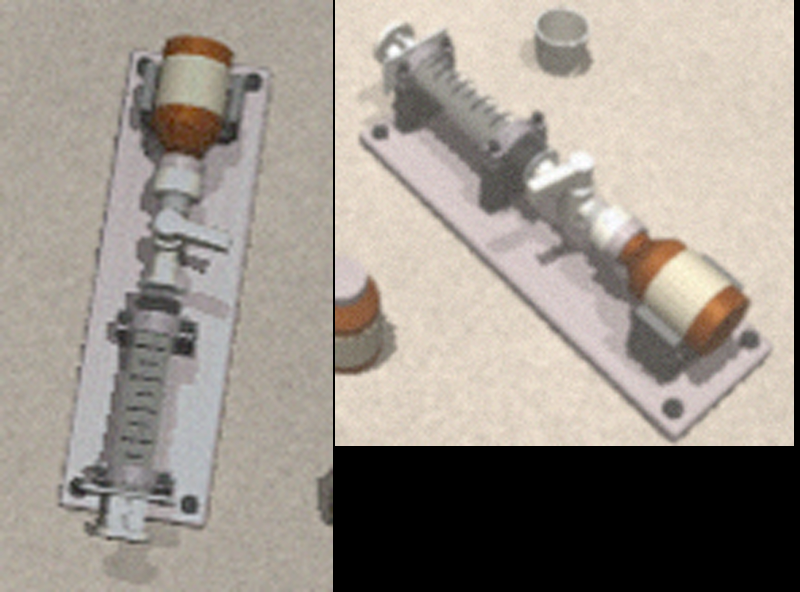

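The zoom shows plate corners (133,50), (270,67), (205,524) and (60,507). The lever hub is near (170,225) with its tip at (231,243), the flange line at y≈490, the thumb rest around (117,534), and the scale lines from y≈345 to 457. I'll fit the cradle pose from these.

```bash
cat > h.py <<'E'
import cv2,pickle,numpy as np
def K(c): return np.array([[c["fx"],0,c["cx"]],[0,c["fy"],c["cy"]],[0,0,1.]])
def proj(c,P): return cv2.projectPoints(np.float64(P).reshape(-1,1,3),np.float64(c["rvec"]),np.float64(c["tvec"]),K(c),np.float64(c["dist"]))[0].reshape(-1,2)
def onplane(c,uv,z):
    n=cv2.undistortPoints(np.float64(uv).reshape(-1,1,2),K(c),np.float64(c["dist"])).reshape(-1,2)
    R=cv2.Rodrigues(np.float64(c["rvec"]))[0];t=np.float64(c["tvec"]).ravel();o=-R.T@t
    d=np.c_[n,np.ones(len(n))]@R
    return o+d*((z-o[2])/d[:,2])[:,None]
def W(p,P):
    P=np.float64(P).reshape(-1,3);c,s=np.cos(p[2]),np.sin(p[2])
    return np.c_[p[0]+c*P[:,0]-s*P[:,1],p[1]+s*P[:,0]+c*P[:,1],P[:,2]]
E
python3 - <<'E'
from h import *
from scipy.optimize import least_squares
d=pickle.load(open("c0.pkl","rb"));T,S=d["top"],d["scene"]
tp=lambda L:np.float64(L)/3.7+[270,75]
sp=lambda L:(np.float64(L)-[335,0])/2.7+[285,180]
for c in(T,S):
    R=cv2.Rodrigues(np.float64(c["rvec"]))[0];print("cam",-R.T@np.float64(c["tvec"]).ravel())
ct=tp([[133,50],[270,67],[205,524],[60,507]])
P=onplane(T,ct,.008);print(P.round(4),[np.linalg.norm(P[i]-P[(i+1)%4]).round(4) for i in range(4)])
cs=sp([[360,140],[675,437],[770,347]]);Q=onplane(S,cs,.008);print(Q.round(4))
tz=tp([[118,488],[172,222],[231,243]]);
fl=onplane(T,tz[:1],.076);ax=onplane(T,tz[1:],.095);print(fl,ax)
sc=onplane(T,tp([[150,345],[138,457]]),.0745);print(sc,np.linalg.norm(sc[0]-sc[1]))
# fit: corners with unknown plate centre xc, height; flange, hub
def res(p):
    a,b=p[3]-.145,p[3]+.145;h=p[4]
    A=proj(T,W(p,[[a,-.045,h],[a,.045,h],[b,.045,h],[b,-.045,h]]))-ct
    B=proj(S,W(p,[[b,.045,h],[a,.045,h],[a,-.045,h]]))-cs
    C=proj(T,W(p,[[.0415,0,.076]]))-tz[:1]
    D=proj(T,W(p,[[-.110,0,.095]]))-tz[1:2]
    return np.r_[A.ravel(),B.ravel(),C.ravel(),D.ravel(),[(h-.008)*500]]
m=P.mean(0);v=P[3]-P[0]
r=least_squares(res,[m[0],m[1],np.arctan2(v[1],v[0]),-.09,.008],x_scale=.01,loss="soft_l1")
p=r.x;print(p,np.degrees(p[2]));print(r.fun.reshape(-1)[:18].reshape(-1,2).round(1))
print("tap",W(p,[[-.11,0,.087]]),"rest0",W(p,[[.06,0,.06]]))
c,s=np.cos(p[2]),np.sin(p[2])
to=lambda q:np.c_[(q-p[:2])@[c,s],(q-p[:2])@[-s,c]]
print("lever ends cradle",to(ax[:,:2]));print("scale",to(sc[:,:2]))
print("rest top edges",to(onplane(T,tp([[85,530],[147,538]]),.06)[:,:2]))
print("cup etc",onplane(T,[[253,192],[378,168],[369,209],[370,264]],.04))
np.save("p.npy",p)
E
```

```text
cam [0.46498557 0.00740669 0.90328718]
cam [ 0.87628265 -0.33942562  0.57063688]
[[ 8.210e-01  4.160e-02  8.000e-03]
 [ 8.087e-01 -4.410e-02  8.000e-03]
 [ 5.228e-01  2.000e-04  8.000e-03]
 [ 5.341e-01  8.800e-02  8.000e-03]] [np.float64(0.0866), np.float64(0.2893), np.float64(0.0885), np.float64(0.2906)]
[[ 5.280e-01  1.000e-04  8.000e-03]
 [ 8.082e-01 -4.270e-02  8.000e-03]
 [ 8.210e-01  4.250e-02  8.000e-03]]
[[0.53915966 0.04927025 0.076     ]] [[ 0.68594015  0.01722306  0.095     ]
 [ 0.67354143 -0.01547094  0.095     ]]
[[0.62036908 0.03065537 0.0745    ]
 [0.55665766 0.03796948 0.0745    ]] 0.06412987361485947
[ 0.57868659  0.03701092  2.98623596 -0.09460112  0.00713231] 171.09871715869627
[[-1.2 -0.4]
 [ 0.2  0.2]
 [-0.   0.4]
 [-0.5 -0.7]
 [-2.2 -1.4]
 [-0.6  1.2]
 [ 1.2 -0. ]
 [ 2.8  0.7]
 [-1.3 -0.7]]
tap [[0.6873618  0.01999034 0.087     ]] rest0 [[0.51940921 0.04629487 0.06      ]]
lever ends cradle [[-0.10902367  0.00295393]
 [-0.10183309  0.03717266]]
scale [[-0.04216389 -0.00017063]
 [ 0.02191194  0.00246157]]
rest top edges [[ 0.06612235 -0.02210776]
 [ 0.06555847  0.01354631]]
cup etc [[ 0.57620638  0.15746876  0.04      ]
 [ 0.62572686 -0.11567648  0.04      ]
 [ 0.53612609 -0.09396     0.04      ]
 [ 0.41791474 -0.09379896  0.04      ]]
```

```bash
cat > ov.py <<'E'
import sys
from h import *
def ov(d,p,draw,out,tap=1.3,f=5,boxes=((270,75,90,160),(290,180,165,165))):
    ims=[]
    for n,(x,y,w,h),f in zip(("top","scene"),boxes,(3.7,2.7)):
        c=d[n];a=cv2.convertScaleAbs(cv2.resize(c["pixels"][y:y+h,x:x+w],None,fx=f,fy=f,interpolation=cv2.INTER_CUBIC),alpha=1.7)
        for L,col in draw:
            q=(proj(c,W(p,L))-[x,y]+.5)*f
            cv2.polylines(a,[np.int32(q.round())],False,col,1)
        ims.append(a)
    H=max(i.shape[0] for i in ims);ims=[cv2.copyMakeBorder(i,0,H-i.shape[0],0,0,0) for i in ims]
    cv2.imwrite(out,np.hstack(ims))
E
python3 - <<'E'
from ov import *
p=np.load("p.npy");d=pickle.load(open("c0.pkl","rb"))
th=np.linspace(0,6.3,40)
ring=lambda x,r:np.c_[0*th+x,r*np.cos(th),.06+r*np.sin(th)]
a,b,h=p[3]-.145,p[3]+.145,p[4];s=.006
t=1.25;u=np.array([np.cos(t),np.sin(t)]);v=np.array([-u[1],u[0]])*.0045
A=np.array([-.11,0]);B=A+.036*u
lev=[[*(A+v),.095],[*(B+v),.095],[*(B-v),.095],[*(A-v),.095]]
y=(0,255,255);g=(0,255,0);r=(0,0,255)
D=[([[a,-.045,h],[a,.045,h],[b,.045,h],[b,-.045,h],[a,-.045,h]],g),(ring(.0625+s,.017),r),(lev,r),([[.04,-.027,.076],[.04,.027,.076]],(255,0,0)),(ring(-.226,.021),y),([[-.08,-.0145,.06],[.04,-.0145,.06]],y),([[-.08,.0145,.06],[.04,.0145,.06]],y),([[-.0244,-.01,.0745],[-.0244,.01,.0745]],r)]
ov(d,p,D,"pics/z1.png")
E
```

```text
(no output)
```

View pics/z1.png

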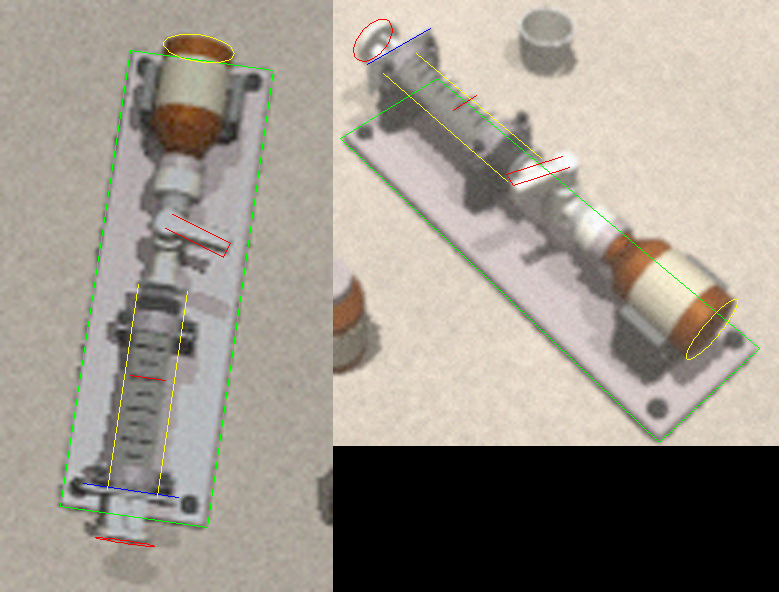

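The plate outline fits. The barrel, lever and thumb rest sit slightly to the left of the predicted axis: the thumb rest is at x 85–147 against 95–155 predicted. I'll measure the axis itself from a closer averaged view.

Run:
```python
from h import *
from rig import bot, capture
out={}
for n in("top","scene"):
    cs=[capture(n) for _ in range(4)];c=cs[0];c["pixels"]=np.mean([x["pixels"] for x in cs],0).round().astype(np.uint8);out[n]=c
pickle.dump(out,open("c1.pkl","wb"))
def z(n,x,y,w,h,f):
    a=cv2.convertScaleAbs(cv2.resize(out[n]["pixels"][y:y+h,x:x+w],None,fx=f,fy=f,interpolation=cv2.INTER_CUBIC),alpha=1.8)
    for i in range(0,w,5): cv2.line(a,(int(i*f),0),(int(i*f),4 if i%10 else 9),(0,0,255),1)
    for i in range(0,h,5): cv2.line(a,(0,int(i*f)),(4 if i%10 else 9,int(i*f)),(0,0,255),1)
    return a
A=z("top",290,170,40,60,8);B=z("top",295,120,40,55,8);C=z("scene",290,180,0+40,60,8)
H=480;pad=lambda i:i[:H] if i.shape[0]>=H else cv2.copyMakeBorder(i,0,H-i.shape[0],0,0,0)
cv2.imwrite("pics/z2.png",cv2.resize(np.hstack([pad(A),pad(B)]),None,fx=1.22,fy=1.22))
```

```text
(no output)
```

View pics/z2.png

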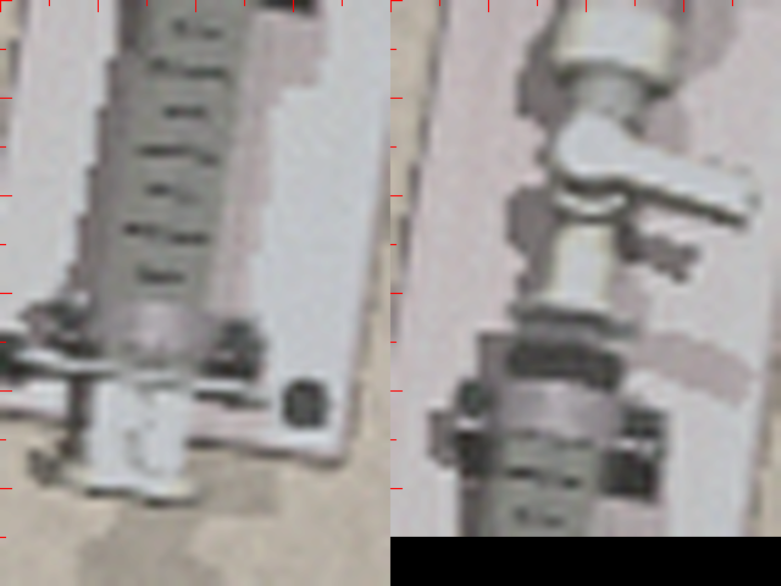

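The close view gives these points:
- **Barrel centre:** (184,60) and (157,200) in the left panel.
- **Rod centre:** (137,430).
- **Thumb rest centre:** (132,488).
- **Hub centre:** about (200,148) in the right panel.
- **Lever tip:** about (362,198).
- **Stopcock neck:** (190,260).
- **Long scale lines:** left-panel rows 72, 152 and 235.

Run:
```python
from h import *
T=pickle.load(open("c1.pkl","rb"))["top"]
L=lambda x,y:[290+x/9.76-.5,170+y/9.76-.5]
R=lambda x,y:[295+x/9.76-.5,120+y/9.76-.5]
F=[("barrel",L(184,60),.06),("barrel",L(157,200),.06),("rod",L(137,430),.06),("rest",L(132,488),.06),("neck",R(190,260),.06),("luer",R(224,40),.06),("hub",R(200,148),.095),("tip",R(362,198),.093),
("l1",L(187,72),.0745),("l2",L(178,152),.0745),("l3",L(166,235),.0745),("l0",R(153,475),.0745),("flange",L(138,380),.076),("stopfront",R(180,342),.065)]
X=np.array([onplane(T,[f[1]],f[2])[0,:2] for f in F])
i=[0,1,2,4,5,6];A=X[i];m=A.mean(0);u=np.linalg.svd(A-m)[2][0];u*=-np.sign(u[0])
print("yaw",np.degrees(np.arctan2(u[1],u[0])))
n=np.array([-u[1],u[0]])
o=np.load("p.npy")[:2];o=m+u*((o-m)@u);print("origin",o)
for f,x in zip(F,X):print(f[0],(x*1000).round(1),((x-o)@u*1e3).round(1),((x-o)@n*1e3).round(1))
```

```text
yaw 170.26898702387106
origin [0.57912175 0.03954842]
barrel [607.2  35.9] -28.3 -1.1
barrel [576.5  42. ] 3.0 -2.0
rod [526.4  46.7] 53.1 1.8
rest [513.9  47.9] 65.7 2.8
neck [671.1  23.3] -93.4 0.5
luer [720.8  15.3] -143.7 -0.0
hub [686.7  20.3] -109.3 0.8
tip [676.  -13.8] -104.5 36.2
l1 [602.1  34.7] -23.5 0.8
l2 [584.9  36.8] -6.1 1.7
l3 [567.   39.5] 11.9 2.1
l0 [620.5  31.4] -42.2 1.0
flange [535.9  45.7] 43.6 1.3
stopfront [651.6  25.6] -73.8 1.5
```

Axis fit: the origin is about (0.5788, 0.0378) with yaw about 170.9°. The scale lines agree to 0.5 mm. The lever is at about 1.4 rad and the plunger is drawn about 5 mm. I'll move to the vial side of the lever with the fingers shut and the tool x axis along the cradle x axis.

The rows are not in the units I measure in: shifts go in shares of 0.8 m and turns go in shares of 45 degrees. I convert before sending: -0.36 m / 0.8 = -0.45, -0.34 m / 0.8 = -0.425, -17.9 degrees / 45 = -0.3978.

```bash
echo '[[0, [-0.0375, -0.0125, 0], -0.0667], [0, [-0.0875, -0.0288, 0], -0.1333], [0, [-0.1375, -0.0463, 0], -0.2], [0, [-0.1875, -0.0625, 0], -0.2667], [0, [-0.2375, -0.08, 0], -0.3333], [0, [-0.2875, -0.0975, 0], -0.3978], [0, [-0.3375, -0.115, 0], -0.3978], [0, [-0.3875, -0.1313, 0], -0.3978], [0, [-0.425, -0.1438, 0], -0.3978], [0, [-0.45, -0.1525, 0], -0.3978]]' > rows.txt && python3 steer.py rows.txt; python3 -c "
from rig import bot, capture;s=bot.read_state();print(s['joint_positions'],s['eef_rot'],s['tcp_pos'])"
```

```text
t: 1.33
tcp_pos: [0.5058, 0.1931, 0.2502]
eef_rot: [-180.0, 0.0, 170.8]
ft_force: [0.4, 1.0, 0.2]
grip_width: -0.004
finger_force: 0.0
[ 2.09155566e+01  8.97487924e+00 -2.28534345e-01  8.07717892e+01
 -4.45658819e-02  3.01529416e+01] [-1.79973920e+02  4.38277265e-02  1.70762615e+02] [0.50576209 0.19305889 0.25017609]
```

To row units: -0.236 m / 0.8 = -0.295, -0.21 m / 0.8 = -0.2625.

```bash
echo '[[0, [-0.0375, -0.0275, 0.0125], 0], [0, [-0.075, -0.0563, 0.025], 0], [0, [-0.1125, -0.0838, 0.0375], 0], [0, [-0.15, -0.1125, 0.05], 0], [0, [-0.1875, -0.14, 0.0625], 0], [0, [-0.225, -0.1675, 0.075], 0], [0, [-0.2625, -0.1963, 0.0875], 0], [0, [-0.295, -0.22, 0.1], 0], [0, [-0.295, -0.22, 0.1], 0], [0, [-0.295, -0.22, 0.1], 0]]' > rows.txt && python3 steer.py rows.txt
python3 - <<'E'
from h import *
from rig import bot, capture
s=bot.read_state();q=s["tcp_pos"][:2]-[.5788,.0378];a=np.radians(170.9)
print(s["tcp_pos"],s["eef_rot"],"cradle",q@[np.cos(a),np.sin(a)],q@[-np.sin(a),np.cos(a)])
c=[capture(n) for n in("top","scene")]
A=[cv2.convertScaleAbs(cv2.resize(k["pixels"][y:y+130,x:x+130],None,fx=3,fy=3),alpha=1.7) for k,x,y in zip(c,(255,60),(60,0))][:1]+[cv2.convertScaleAbs(cv2.resize(c[1]["pixels"][160:290,330:460],None,fx=3,fy=3),alpha=1.7)]
cv2.imwrite("pics/a.png",np.hstack(A))
E
```

```text
t: 2.17
tcp_pos: [0.7091, -0.0168, 0.168]
eef_rot: [-180.0, -0.2, 170.8]
ft_force: [-0.1, 0.5, 0.2]
grip_width: -0.003
finger_force: 0.0
[ 0.70914723 -0.01680235  0.16801029] [-1.79980170e+02 -1.76279260e-01  1.70778531e+02] cradle -0.13734245542494522 0.03329964914585398
```

View pics/a.png

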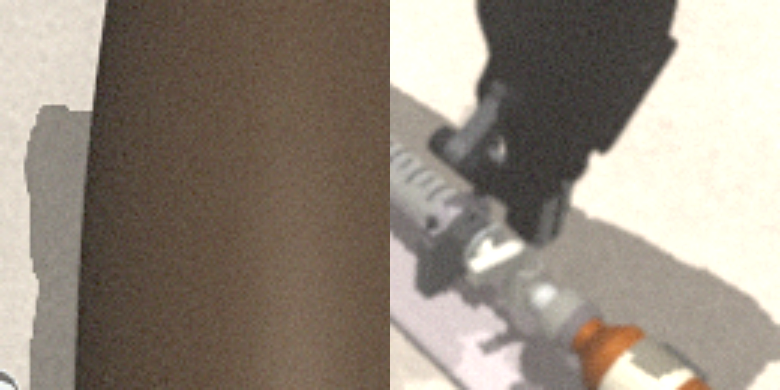

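The scene view shows the lever just left of the fingertips, which are clear of it. The arm hides the top view. I'll go down beside the lever.

To row units: 0.069 m / 0.8 = 0.0863, 0.05 m / 0.8 = 0.0625.

```bash
echo '[[0, [0, 0, 0.0375], 0], [0, [0, 0, 0.0625], 0], [0, [0, 0, 0.0863], 0], [0, [0, 0, 0.0863], 0], [0, [0, 0, 0.0863], 0], [0, [0, 0, 0.0863], 0]]' > rows.txt && python3 steer.py rows.txt
python3 - <<'E'
from h import *
from rig import bot, capture
s=bot.read_state();q=s["tcp_pos"][:2]-[.5788,.0378];a=np.radians(170.9)
print(s["ft_force"],"cradle",q@[np.cos(a),np.sin(a)],q@[-np.sin(a),np.cos(a)])
c=capture("scene");p=[.5788,.0378,a]
e=cv2.convertScaleAbs(cv2.resize(c["pixels"][190:290,330:450],None,fx=6,fy=6,interpolation=cv2.INTER_CUBIC),alpha=1.7)
for P in([-.137,.033,.082],[-.11,0,.095],[-.106,.036,.095]):
    cv2.circle(e,tuple(np.int32((proj(c,W(p,P))[0]-[330,190]+.5)*6)),4,(0,0,255),-1)
cv2.imwrite("pics/b.png",e)
E
```

```text
t: 2.77
tcp_pos: [0.7092, -0.0143, 0.1035]
eef_rot: [180.0, 0.1, 171.0]
ft_force: [-0.1, -0.6, 0.5]
grip_width: 0.001
finger_force: 0.0
[-0.11904526 -0.61615473  0.53867296] cradle -0.1370464558504437 0.03083190743666228
```

View pics/b.png

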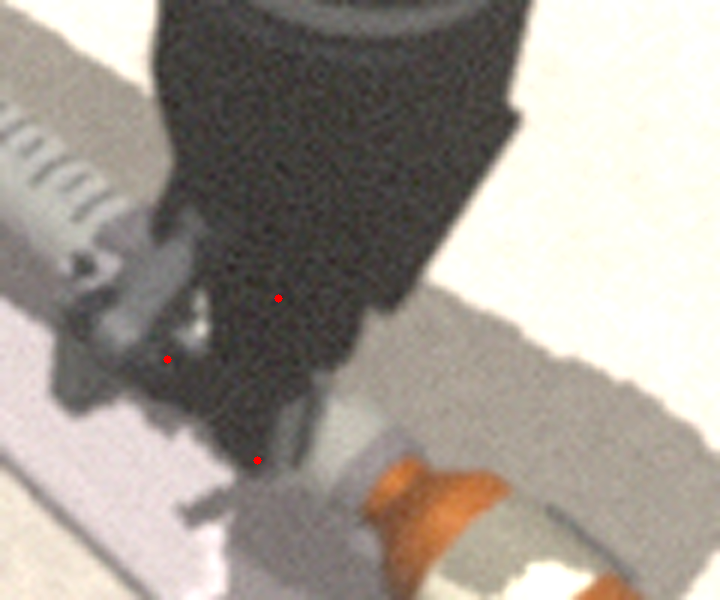

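The projected fingertip at (257,460) matches the picture, so the calibration is good. Now I'll sweep the lever towards +x.

To row units: 0.05 m / 0.8 = 0.0625, 0.045 m / 0.8 = 0.0563.

```bash
echo '[[0, [0.0075, 0, 0], 0], [0, [0.015, 0, 0], 0], [0, [0.0225, 0, 0], 0], [0, [0.03, 0, 0], 0], [0, [0.0375, 0, 0], 0], [0, [0.0438, 0, 0], 0], [0, [0.05, 0, 0], 0], [0, [0.0563, 0, 0], 0], [0, [0.0625, 0, 0], 0], [0, [0.0625, 0, 0], 0]]' > rows.txt && python3 steer.py rows.txt; echo '[[0, [0.0013, 0.0025, 0], 0], [0, [0.0025, 0.005, 0], 0], [0, [0.0025, 0.0075, 0], 0], [0, [0.0025, 0.01, 0], 0], [0, [0.0025, 0.01, 0], 0], [0, [0.0025, 0.01, 0], 0]]' > rows.txt && python3 steer.py rows.txt
cat > st.py <<'E'
from h import *
from rig import bot, capture
def rep():
    s=bot.read_state();q=s["tcp_pos"][:2]-[.5788,.0378];a=np.radians(170.9);u=np.array([np.cos(a),np.sin(a)]);n=np.array([-u[1],u[0]])
    f=s["ft_force"];print("cradle",(q@u).round(4),(q@n).round(4),s["tcp_pos"][2].round(4),"F",(f[:2]@u).round(1),(f[:2]@n).round(1),f[2].round(1),"rot",s["eef_rot"].round(1),"grip",s["grip_width"].round(3),s["finger_force"])
if __name__=="__main__":rep()
E
python3 st.py
```

```text
t: 3.65
tcp_pos: [0.6581, -0.0072, 0.1012]
eef_rot: [-180.0, -0.1, 170.9]
ft_force: [-0.0, -0.0, 0.3]
grip_width: -0.0
finger_force: 0.4
t: 4.15
tcp_pos: [0.6591, 0.0013, 0.1012]
eef_rot: [180.0, 0.0, 170.9]
ft_force: [0.3, -0.4, -0.3]
grip_width: 0.003
finger_force: 0.1Traceback (most recent call last):
  File "st.py", line 6, in <module>
    if __name__=="__main__":rep()
                            ~~~^^
  File "st.py", line 5, in rep
    f=s["ft_force"];print("cradle",(q@u).round(4),(q@n).round(4),s["tcp_pos"][2].round(4),"F",(f[:2]@u).round(1),(f[:2]@n).round(1),f[2].round(1),"rot",s["eef_rot"].round(1),"grip",s["grip_width"].round(3),s["finger_force"])
                                                                                                                                                                                     ^^^^^^^^^^^^^^^^^^^^^
AttributeError: 'float' object has no attribute 'round'
```

To row units: 0.003 m / 0.8 = 0.0038, 0.002 m / 0.8 = 0.0025.

```bash
sed -i 's/s\["grip_width"\].round(3)/round(s["grip_width"],3)/' st.py
for i in 1; do :; done
echo '[[0, [0, 0.0013, 0], 0], [0, [0, 0.0025, 0], 0], [0, [0, 0.0038, 0], 0], [0, [0, 0.0038, 0], 0], [0, [0, 0.0038, 0], 0]]' > rows.txt && python3 steer.py rows.txt >/dev/null; python3 st.py
python3 - <<'E'
from h import *
from rig import bot, capture
c=capture("scene");p=[.5788,.0378,np.radians(170.9)]
e=cv2.convertScaleAbs(cv2.resize(c["pixels"][190:290,320:440],None,fx=6,fy=6,interpolation=cv2.INTER_CUBIC),alpha=1.7)
A=[[-.11,0,.095],[-.074,0,.095]]
q=np.int32((proj(c,W(p,A))-[320,190]+.5)*6);cv2.polylines(e,[q],False,(0,0,255),1)
cv2.imwrite("pics/c.png",e)
E
```

```text
cradle -0.0849 0.0206 0.1013 F 0.4 0.9 -0.0 rot [180.    0.  170.9] grip -0.001 0.3075851922039874
```

View pics/c.png

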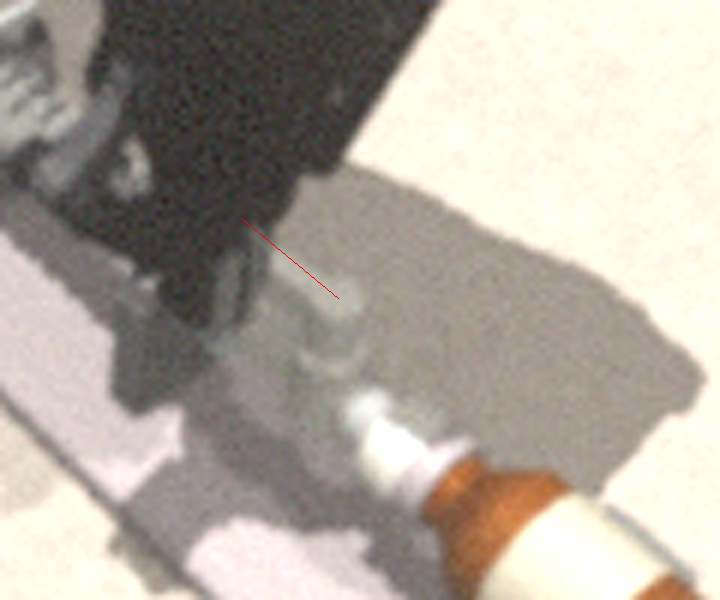

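The lever now runs from the hub at (345,295) nearly along the red in-line direction. I'll keep pressing in 1 mm steps until I feel the stop.

To row units: 0.001 m / 0.8 = 0.0013.

```bash
echo '[[0, [0, 0.0013, 0], 0], [0, [0, 0.0013, 0], 0], [0, [0, 0.0013, 0], 0], [0, [0, 0.0013, 0], 0]]' > rows.txt && python3 steer.py rows.txt >/dev/null; python3 st.py
echo '[[0, [0, 0.0013, 0], 0], [0, [0, 0.0013, 0], 0], [0, [0, 0.0013, 0], 0], [0, [0, 0.0013, 0], 0]]' > rows.txt && python3 steer.py rows.txt >/dev/null; python3 st.py
```

```text
cradle -0.0849 0.0197 0.1013 F 0.7 0.7 0.0 rot [180.    0.  170.9] grip -0.002 0.3822152600332629
cradle -0.0849 0.0187 0.1013 F 1.1 1.2 0.2 rot [180.    0.  170.9] grip -0.002 0.4076623299624771
```

To row units: 0.001 m / 0.8 = 0.0013.

```bash
echo '[[0, [0, 0.0013, 0], 0], [0, [0, 0.0013, 0], 0], [0, [0, 0.0013, 0], 0], [0, [0, 0.0013, 0], 0]]' > rows.txt && python3 steer.py rows.txt >/dev/null; python3 st.py
```

```text
cradle -0.0849 0.0177 0.1013 F 0.7 1.7 0.0 rot [180.    0.  170.9] grip 0.001 0.3973270347341895
```

To row units: 0.001 m / 0.8 = 0.0013.

```bash
echo '[[0, [0, 0.0013, 0], 0], [0, [0, 0.0013, 0], 0], [0, [0, 0.0013, 0], 0], [0, [0, 0.0013, 0], 0]]' > rows.txt && python3 steer.py rows.txt >/dev/null; python3 st.py
```

```text
cradle -0.0848 0.017 0.1013 F 1.5 2.8 0.8 rot [-180.    -0.   170.9] grip -0.002 1.5618957253172994
```

To row units: 0.001 m / 0.8 = 0.0013.

```bash
echo '[[0, [0, 0.0013, 0], 0], [0, [0, 0.0013, 0], 0], [0, [0, 0.0013, 0], 0], [0, [0, 0.0013, 0], 0]]' > rows.txt && python3 steer.py rows.txt >/dev/null; python3 st.py
```

```text
cradle -0.0848 0.0168 0.1013 F 1.2 5.8 1.6 rot [-179.9   -0.   170.9] grip -0.004 3.06285062313691
```

To row units: 0.001 m / 0.8 = 0.0013.

```bash
echo '[[0, [0, 0.0013, 0], 0], [0, [0, 0.0013, 0], 0], [0, [0, 0.0013, 0], 0], [0, [0, 0.0013, 0], 0]]' > rows.txt && python3 steer.py rows.txt >/dev/null; python3 st.py
```

```text
cradle -0.0848 0.0167 0.1013 F 1.3 8.5 1.0 rot [-179.8   -0.   170.8] grip -0.004 4.415994489972945
```

The position has stopped changing and the force is climbing, so the lever is against its stop. I'll back off, lift, and move above the thumb rest with the jaws opening.

To row units: 0.15 m / 0.8 = 0.1875, -0.07 m / 0.8 = -0.0875.

```bash
echo '[[0, [0, -0.0075, 0], 0], [0, [0, -0.0125, -0.025], 0], [0, [0, -0.0125, -0.0625], 0], [0.7, [0.0375, -0.0063, -0.0875], 0], [0.7, [0.075, 0, -0.0875], 0], [0.7, [0.125, 0.01, -0.0875], 0], [0.7, [0.1625, 0.0181, -0.0875], 0], [0.7, [0.1875, 0.0181, -0.0875], 0], [0.7, [0.1875, 0.0181, -0.0875], 0], [0.7, [0.1875, 0.0181, -0.0875], 0]]' > rows.txt && python3 steer.py rows.txt >/dev/null; python3 st.py
python3 - <<'E'
from h import *
from rig import bot, capture
c=capture("scene");t=capture("top");p=[.5788,.0378,np.radians(170.9)]
out=[]
for k,x,y in((c,285,170),(t,270,150)):
    e=cv2.convertScaleAbs(cv2.resize(k["pixels"][y:y+110,x:x+110],None,fx=3.6,fy=3.6,interpolation=cv2.INTER_CUBIC),alpha=1.7)
    for A in([[-.11,0,.095],[-.074,0,.095]],[[.0675,-.017,.06],[.0675,.017,.06]],[[.0675,0,.043],[.0675,0,.077]]):
        q=np.int32((proj(k,W(p,A))-[x,y]+.5)*3.6);cv2.polylines(e,[q],False,(0,0,255),1)
    out.append(e)
cv2.imwrite("pics/d.png",np.hstack(out))
E
```

```text
cradle 0.0655 -0.0003 0.1721 F 0.7 0.3 -0.4 rot [1.799e+02 1.000e-01 1.710e+02] grip 0.701 0.0
```

View pics/d.png

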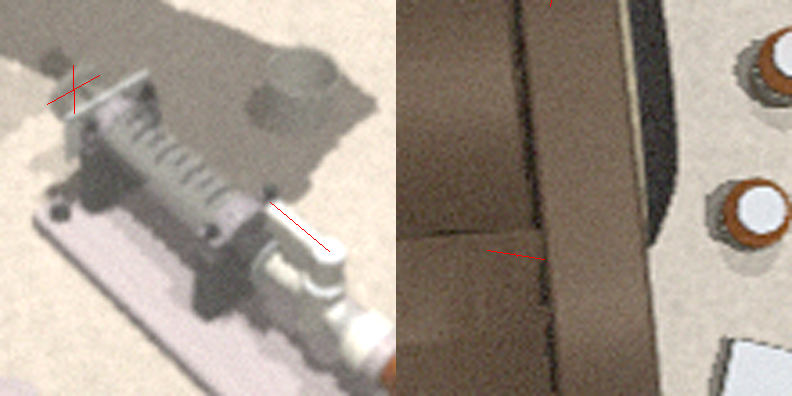

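The lever at (268,205)–(340,250) lies along the predicted in-line axis, and the thumb rest is where expected at about (74,88). I'll go down over the thumb rest and grip it.

To row units: 0.111 m / 0.8 = 0.1388, 0.06 m / 0.8 = 0.075.

```bash
echo '[[0.7, [0, 0, 0.0375], 0], [0.7, [0, 0, 0.075], 0], [0.7, [0, 0, 0.1063], 0], [0.7, [0, 0, 0.125], 0], [0.7, [0, 0, 0.1388], 0], [0.7, [0, 0, 0.1388], 0], [0.7, [0, 0, 0.1388], 0]]' > rows.txt && python3 steer.py rows.txt >/dev/null; python3 st.py
```

```text
cradle 0.0646 0.0003 0.0601 F -0.0 0.0 0.7 rot [-180.    -0.   170.9] grip 0.698 0.0
```

```bash
echo '[[0.5, [0, 0, 0], 0], [0.45, [0, 0, 0], 0], [0.42, [0, 0, 0], 0], [0.4, [0, 0, 0], 0], [0.3, [0, 0, 0], 0], [0.2, [0, 0, 0], 0], [0, [0, 0, 0], 0], [0, [0, 0, 0], 0], [0, [0, 0, 0], 0], [0, [0, 0, 0], 0]]' > rows.txt && python3 steer.py rows.txt >/dev/null; python3 st.py;python3 -c "
from rig import bot, capture;print(bot.read_state()['moment'],bot.read_state()['t'])"
```

```text
cradle 0.0646 0.0002 0.0606 F -3.9 -0.1 0.8 rot [1.800e+02 1.000e-01 1.709e+02] grip 0.363 59.30187463760376
[ 0.01018049 -0.71826165  0.01025557] 8.9667
```

The grip is firm at 59 N, with almost no sideways force. I'll draw straight back along tool x, in stages.

To row units: 0.02 m / 0.8 = 0.025, 0.018 m / 0.8 = 0.0225.

```bash
echo '[[0, [0.0038, 0, 0], 0], [0, [0.0075, 0, 0], 0], [0, [0.0113, 0, 0], 0], [0, [0.015, 0, 0], 0], [0, [0.0188, 0, 0], 0], [0, [0.0225, 0, 0], 0], [0, [0.025, 0, 0], 0], [0, [0.025, 0, 0], 0]]' > rows.txt && python3 steer.py rows.txt >/dev/null; python3 st.py
echo '[[0, [0.0038, 0, 0], 0], [0, [0.0075, 0, 0], 0], [0, [0.0113, 0, 0], 0], [0, [0.015, 0, 0], 0], [0, [0.0188, 0, 0], 0], [0, [0.0225, 0, 0], 0], [0, [0.025, 0, 0], 0], [0, [0.025, 0, 0], 0]]' > rows.txt && python3 steer.py rows.txt >/dev/null; python3 st.py
cat > prof.py <<'E'
from st import *
p=[.5788,.0378,np.radians(170.9)]
c=capture("scene");ims=[c["pixels"]]+[capture("scene")["pixels"] for _ in range(3)]
g=np.mean(ims,0).mean(2).astype(np.float32)
X=np.arange(-.080,.042,.001);L=[]
for ang in np.radians([50,65,80,100]):   # points on the camera-facing side of the bore
    m=proj(c,W(p,np.c_[X,0*X+.013*np.cos(ang),.06+0*X+.013*np.sin(ang)])).astype(np.float32)
    L.append(cv2.remap(g,m[:,0].copy(),m[:,1].copy(),cv2.INTER_LINEAR).ravel())
for i in range(0,len(X),2):print(int(round(X[i]*1e3)),*[int(l[i]) for l in L],end=" | ")
pickle.dump(dict(c,pixels=np.mean(ims,0).round().astype(np.uint8)),open("c2.pkl","wb"))
E
python3 prof.py
```

```text
cradle 0.0837 0.0001 0.0612 F -6.6 -0.5 -0.4 rot [180.    0.2 170.9] grip 0.364 59.30836021900177
cradle 0.102 -0.0 0.0618 F -12.1 -0.1 -1.3 rot [180.    0.4 170.9] grip 0.36 59.2952424287796
-80 98 107 104 85 | -78 92 95 95 86 | -76 77 74 78 77 | -74 78 77 77 79 | -72 77 80 80 80 | -70 79 79 77 75 | -68 78 78 71 69 | -66 79 79 74 74 | -64 78 80 79 79 | -62 84 86 89 83 | -60 101 104 107 101 | -58 106 114 119 112 | -56 107 110 119 116 | -54 106 111 114 116 | -52 106 112 116 117 | -50 106 107 116 122 | -48 87 86 100 126 | -46 68 68 73 112 | -44 61 60 62 79 | -42 59 58 57 58 | -40 59 57 57 54 | -38 61 61 63 58 | -36 60 62 63 63 | -34 62 63 59 58 | -32 62 63 55 55 | -30 61 62 60 57 | -28 62 62 63 62 | -26 61 59 58 59 | -24 63 60 60 58 | -22 79 77 76 77 | -20 94 92 94 96 | -18 96 96 97 104 | -16 97 95 88 94 | -14 97 94 83 85 | -12 96 95 93 89 | -10 97 97 98 98 | -8 95 90 94 94 | -6 91 80 82 84 | -4 93 83 84 85 | -2 97 93 94 94 | 0 96 95 95 97 | 2 95 94 85 88 | 4 96 93 82 76 | 6 97 94 92 82 | 8 96 95 99 91 | 10 95 87 90 90 | 12 91 78 81 78 | 14 93 86 87 75 | 16 95 94 97 86 | 18 95 98 95 90 | 20 97 95 85 84 | 22 96 95 86 76 | 24 95 95 93 82 | 26 94 92 94 87 | 28 98 95 97 93 | 30 105 105 107 105 | 32 106 113 113 115 | 34 106 115 117 118 | 36 102 113 115 116 | 38 99 105 107 112 | 40 94 94 102 109 |
```

The stopper's back edge is at about x = −23 mm, the TCP has travelled 37.4 mm and the pull is 12 N. All three put the draw at about 41.3 mm with no slip, so roughly 12 mm remains.

The rows are not in the units I measure in: shifts go in shares of 0.8 m and turns go in shares of 45 degrees. I convert before sending: 0.0125 m / 0.8 = 0.0156, 0.011 m / 0.8 = 0.0138.

```bash
echo '[[0, [0.0038, 0, 0.0006], 0], [0, [0.0075, 0, 0.0013], 0], [0, [0.0113, 0, 0.0019], 0], [0, [0.0138, 0, 0.0019], 0], [0, [0.0156, 0, 0.0019], 0], [0, [0.0156, 0, 0.0019], 0], [0, [0.0156, 0, 0.0019], 0]]' > rows.txt && python3 steer.py rows.txt >/dev/null; python3 st.py
python3 prof.py | tr '|' '\n' | sed -n '8,50p' | tr '\n' '|'
python3 - <<'E'
from h import *
k=pickle.load(open("c2.pkl","rb"));p=[.5788,.0378,np.radians(170.9)];x,y=295,175
e=cv2.convertScaleAbs(cv2.resize(k["pixels"][y:y+75,x:x+95],None,fx=8,fy=8,interpolation=cv2.INTER_CUBIC),alpha=2)
for m in(-.0244,):
    th=np.linspace(-.3,.6,9);q=np.int32((proj(k,W(p,np.c_[0*th+m,.0145*np.cos(th),.06+.0145*np.sin(th)]))-[x,y]+.5)*8);cv2.polylines(e,[q],False,(0,0,255),1)
cv2.imwrite("pics/e.png",e)
E
```

```text
cradle 0.1133 -0.0001 0.0608 F -14.0 0.2 0.5 rot [180.    0.5 170.9] grip 0.362 59.31493163108826
 -66 78 79 75 74 | -64 78 79 81 78 | -62 84 86 89 83 | -60 100 103 106 101 | -58 107 113 118 111 | -56 105 110 117 118 | -54 106 109 113 118 | -52 108 113 115 117 | -50 117 123 121 121 | -48 132 135 132 130 | -46 138 142 138 136 | -44 135 133 134 130 | -42 130 114 115 109 | -40 125 111 113 111 | -38 106 98 113 127 | -36 75 73 82 132 | -34 62 61 62 95 | -32 59 61 57 64 | -30 61 61 60 58 | -28 60 60 61 60 | -26 59 59 60 59 | -24 58 55 56 57 | -22 60 57 58 57 | -20 62 62 60 60 | -18 61 63 61 60 | -16 61 60 57 56 | -14 62 62 56 58 | -12 69 71 68 70 | -10 85 85 85 88 | -8 93 88 91 94 | -6 92 80 81 85 | -4 94 83 83 88 | -2 95 92 95 98 | 0 96 94 96 98 | 2 96 94 85 88 | 4 96 93 83 76 | 6 96 96 92 82 | 8 96 95 96 90 | 10 94 87 88 88 | 12 91 79 80 78 | 14 92 87 86 75 | 16 94 94 97 87 | 18 95 96 94 90 |
```

View pics/e.png

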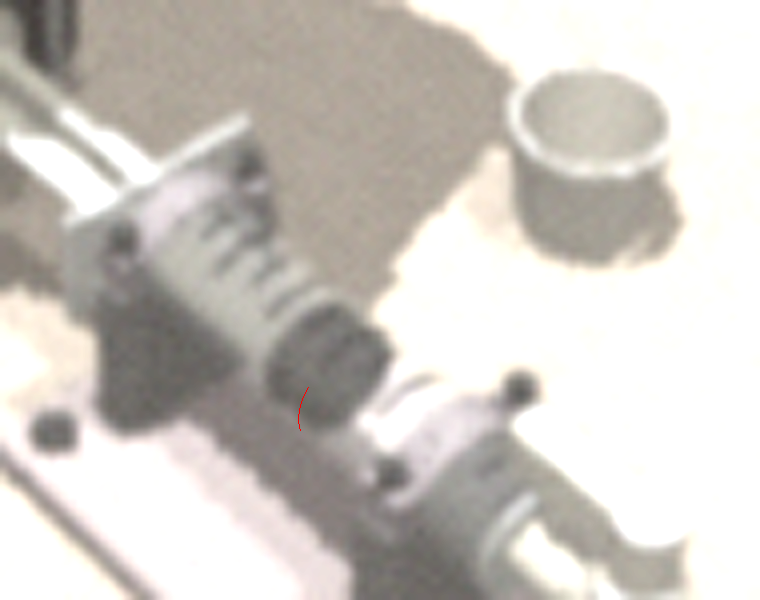

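The picture shows the black stopper at (265–390, 300–430), just short of the target, and the cup undisturbed. The back edge reads −11.2 mm, so the front is about −25.2 mm, roughly 0.8 mm short. I'll trim that and check with a silhouette fit.

To row units: 0.0009 m / 0.8 = 0.0011, 0.0003 m / 0.8 = 0.0004.

```bash
echo '[[0, [0.0011, 0, 0.0004], 0], [0, [0.0011, 0, 0.0004], 0], [0, [0.0011, 0, 0.0004], 0], [0, [0.0011, 0, 0.0004], 0]]' > rows.txt && python3 steer.py rows.txt >/dev/null; python3 st.py
python3 prof.py | tr '|' '\n' | sed -n '32,41p' | tr '\n' '|'
python3 - <<'E'
from h import *
from scipy.optimize import minimize
k=pickle.load(open("c2.pkl","rb"));x,y,f=315,200,8
g=cv2.resize(k["pixels"].mean(2).astype(np.float32)[y:y+45,x:x+45],None,fx=f,fy=f,interpolation=cv2.INTER_CUBIC)
th=np.linspace(0,6.283,48)
def mask(v):
    xf,dy,r,L=v;P=np.vstack([np.c_[0*th+X,dy+r*np.cos(th),.06+r*np.sin(th)] for X in(xf,xf+L)])
    q=(proj(k,W([.5788,.0378,np.radians(170.9)],P))-[x,y]+.5)*f
    m=np.zeros(g.shape,np.uint8);cv2.fillConvexPoly(m,cv2.convexHull(np.int32((q*16).round())),255,shift=4,lineType=cv2.LINE_AA);return m/255.
def cost(v,wide=.0035):
    m=mask(v);o=mask((v[0]-wide/2,v[1],v[2]+wide/3,v[3]+wide))-m;return (g*m).sum()/m.sum()-(g*o).sum()/o.sum()
def near(v):  # only dark pixels vs mask in a dilated area
    R=cv2.dilate(mask((-.0244,0,.014,.014)),np.ones((41,41)));d=(g<76);return ((mask(v)-d)**2*R).sum()
for fn in(cost,near):
  for L in(None,):
    r=minimize(lambda v:fn((v[0],v[1],v[2],.014)),[-.025,0,.013],method="Nelder-Mead",options=dict(initial_simplex=[[-.025,0,.013],[-.022,0,.013],[-.025,.003,.013],[-.025,0,.0145]]))
    print(r.x.round(4),r.fun)
E
```

```text
cradle 0.1139 -0.0001 0.0605 F -13.6 -0.4 0.8 rot [180.    0.6 170.9] grip 0.362 59.31829333305359
 -18 61 62 62 61 | -16 61 60 57 57 | -14 62 62 56 56 | -12 65 69 66 64 | -10 83 84 82 82 | -8 91 88 91 89 | -6 91 81 82 84 | -4 94 83 84 88 | -2 96 93 96 99 | 0 97 95 96 98 |[-0.0238 -0.0008  0.0133] -32.47272032462902
[-0.0247  0.005   0.0158] 2757.646786952228
```

The three estimates of the front edge are −24.8, −23.8 and −24.5 mm, against a target of −24.4. I'll confirm it holds still and hand in.

```bash
echo '[[0, [0, 0, 0], 0], [0, [0, 0, 0], 0], [0, [0, 0, 0], 0], [0, [0, 0, 0], 0], [0, [0, 0, 0], 0], [0, [0, 0, 0], 0]]' > rows.txt && python3 steer.py rows.txt >/dev/null; python3 st.py
python3 prof.py | tr '|' '\n' | sed -n '34,37p' | tr '\n' '|'
python3 -c "
from rig import bot, capture;print(bot.read_state()['t']);print(bot.close_job())"
```

```text
cradle 0.1139 -0.0001 0.0605 F -14.5 -0.6 0.4 rot [180.    0.6 170.9] grip 0.356 59.3182235956192
 -14 62 62 56 56 | -12 68 69 66 65 | -10 83 84 81 83 | -8 91 87 90 92 |12.5167
the job is handed in; nothing more can be done
None
```

The job is handed in at 12.5 s: the stopcock lever is open against its stop, and the plunger was drawn straight back and is held still with the stopper's front edge at the 30 ml mark, to within about 0.6 mm by my camera and arm estimates.

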